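# Zero the photodetector, then hold a lens barrel pressed home in its V-block

### The arm

A 7-joint arm with a two-finger parallel gripper is mounted at the origin on the work surface. World frame = base frame: x ahead of the robot, y to its left, z up, the work surface at z = 0. Lengths are in m, angles in rad, forces in N, time in s.
With the tool pointing down it reaches from about 0.425 to 0.925 m from the base axis. Payload 6.8 kg.
Tool frame: the origin (TCP) lies where the fingers leave the gripper's body, on its centre line; the fingertips stand 73 mm ahead of it and the grasp point (between the pads) lies r.tcp_to_grasp ahead of it (r.tcp_to_grasp is the distance from the TCP to the grasp point, in m); z points along the fingers, y is the line along which they close (so a half turn about z gives the same grasp; the last joint's range is limited). The gripper opens to 85 mm and grips with 20 to 120 N. Pads are 22 mm wide; open, the fingers measure 114 mm over their backs; the gripper's body (76 mm by 85 mm) begins 54 mm behind the grasp point. The pads swing forward as they close: fully open they stand 13 mm farther back than shut.
Start: joints at [-1.363, 0.477, 0.022, 1.555, -0.011, 1.109, -0.083], TCP at [0.21, 0.642, 0.304] pointing down, gripper open.
Joint ranges: [-2.96, 2.96], [-0.34, 2.1], [-1.41, 1.46], [0.24, 2.44], [-1.37, 4.51], [0.17, 1.92], [-2.96, 2.96]. Speed limits (rad/s): [2.39, 2.39, 3.14, 3.14, 3.14, 3.14, 3.14].

### API

Orientations are given as a rotation vector (axis times angle).
In Python, from bench import r gives the robot as it stands.
- The arm moves only by the shell command python3 -m crank 'ROWS' [FORCE]. ROWS is a JSON object of lists of equal length, an entry for each row: "twist": the turn, a rotation vector about the tool's x, y, z as a fraction of full scale, a list of three; "travel": the shift along the tool's x, y, z as a fraction of full scale, a list of three; "jaw": the closure, from 0 (fully open) to 1 (shut). In form: {"twist": [[wx, wy, wz], ...], "travel": [[dx, dy, dz], ...], "jaw": [jaw, ...]}. A call has 1 to 12 rows; each row shifts and turns the commanded pose from where the row before left it, along the tool's axes as they then stand; what a row does not reach is not made up. Full scale, the value 1, is 20 mm for a shift and 0.12 rad for a turn. A row lasts 1/8 s, in which the tool goes at most 62.5 mm and 10.7 degrees, less where a joint would pass 70% of its speed; a pose out of reach is approached as far as the arm can. A call with a number of a shift or a turn outside -1 to 1 is refused whole. A call with a gripper value outside its range is refused whole. The fingers move at their own pace and stop on an object; FORCE is the grip in N (left out, the last holds). Time passes only in rows, so rows that do not move let the fingers close. It gives the time, the measured TCP pose, the force, the opening and the grip force at its end, in the units of the state.
- r.sense(): the state, without advancing time (a new reading comes with each control period).
- r.read_camera(name): name is "scene" or "side" or "wrist"; returns the picture (480x640x3 uint8, red, green, blue); there is no depth.
- r.camera_params(name): a dict with "K" (3x3 intrinsics, pixels), "distortion" ([k1, k2, p1, p2, k3] as OpenCV has them; the pictures are not rectified), "R" (3x3) and "t" (3): a world point X has camera coordinates R X + t; the wrist camera has in their place "mount" (4x4, takes a point from camera to tool coordinates, whose origin is the TCP and whose axes are the flange's). Camera axes: x right, y down, z forward; pixel columns grow to the right and rows downward; lengths in m; the calibration is good to about 2 mm. A picture is of the moment at which its call begins: read the wrist's pose just before it. camera_params takes no time and is no camera call.
- r.sign_off(): hands the job in; it is judged then, once.
Trained networks look in the newest picture that a camera, given by its name, has taken for a name from the list of things; names that differ only in an ending like _2 or _b are one class to them, and where a whole thing is asked for, a point or a joint stands for the part that bears it (a point fixed in the world has none). Each returns a list of dicts, best first, with "score" (0 to 1); they miss things now and then, are a little off and sometimes report something else, mostly with a low value. They report only what shows in the picture. A call takes as long as a camera call. They do not tell look-alikes from the thing itself.
- r.silhouettes(camera, thing): "mask" (480x640 bool, what is visible of it) and "location" ([column, row] in pixels, amid what is visible of it).
- r.spot_point(camera, thing): "location" ([column, row] in pixels: a listed point, or the origin of a listed thing).
The state is a dict: "t": time; "q": joint angles; "dq": joint speeds; "joint_efforts": joint torques, N m; "tool_pos": TCP position; "eef_rot": TCP orientation; "contact_force": force on the tool from outside, world axes, zero at the start; "moment": the same for the moment, N m; "grip_width": opening from 0.0 (shut) to 1.0 (fully open); "grasp_force": force on a finger pad.
Only numpy, scipy, OpenCV 4.12 (cv2) and the standard library are available. Lean on these libraries where they do the work, as an engineer would, in place of code of your own. Each camera call takes 0.05 s, during which the arm holds its last target. There are 200 camera calls.

### The job

Check the lens on the little light-test rail: while the V-block is still empty, zero the detector amplifier by twisting its red knob clockwise all the way to its stop and letting it spring back. Then take the lens barrel from its tray and lay it in the V-block, midway between lamp and detector with its glass end towards the lamp, and press it firmly, but not hard, down onto both white faces of the V; finish while still holding it pressed there. Leave everything else on the bench where it is.

Things in the scene. Friction and masses are not known exactly. Their poses are not given: they have to be found in the camera images.
- zero_knob (a joint): angle (rad) of the red wing knob on the amplifier: 0 at rest, growing as it is turned clockwise seen from above, hard stop at 1.047 (60 degrees). A spring pulls it back to 0 (0.10 N m/rad, so about 0.1 N m at the stop).
- knob_grip (a point): point on the knob's vertical axis at the height to grip it, 80 mm above the bench. The red wing is an upright bar 40 mm long, 12 mm thick, its top 90 mm above the bench; it lies along this point's x axis, which turns with the knob; z is up. Under it is a black skirt 42 mm across, its top 59 mm above the bench.
- amp: the detector amplifier that carries the knob: a fixed grey box 100 mm (x) by 130 mm (y), its black lid 56 mm above the bench. Origin under its centre. The knob's axis is at x -8 mm, y -30 mm.
- lens: the lens barrel: a smooth silver cylinder 36 mm in diameter and 120 mm long, about 150 g, lying level in its tray. Origin at the middle of its axis; x runs along the axis towards the glass end (black ring and a thin brass line next to it). The other end has a short brass thread 25 mm across that sticks out 4 mm. A dark ribbed band marks the middle.
- lens_glass (a point): centre of the lens's glass end face, 60 mm from the lens's origin along its x.
- tray: fixed grey lens tray 160 x 110 mm, rim 12 mm high. Origin under its centre, x along the long side. The lens lies on two foam ribs (36 to 54 mm either side of the middle, 30 mm high, 54 mm wide), its axis 38 mm above the bench; between the ribs the floor is 6 mm high, free for fingers.
- seat (a point): where the lens's middle belongs when seated: on the axis of the V, 62 mm above the bench, midway between lamp and detector. x runs along the V towards the lamp (round, black, silver fins), z is up; the blue square detector is at -x.
- rail: the test rail: fixed aluminium plate 300 x 100 mm, 12 mm thick, with lamp, V-block, detector. Origin under its centre, below the seat; axes as the seat's. The 90 degree V has two lands, 28 to 48 mm either side along x, 34 mm either side in y, up to 56 mm high; the 56 mm gap between is free for fingers, floor 20 mm high. Lamp and detector start 87 mm from the middle, tops 86 mm high.
- vface_a: the two white plastic contact strips on the +y side of the V (one on each land), each 20 mm along the V and 22 mm wide, sloping at 45 degrees. The origin is under the middle of the rail plate, on the bench, below the seat; axes as the seat's.
- vface_b: the two white contact strips on the -y side of the V, mirror image of the other; same origin and axes. A firm press on the seated lens is about 10 N downwards, borne by both faces; over 60 N on a face mars it.
- tape: bystander: roll of amber tape lying flat, 90 mm across, 20 mm high; origin under its centre.
- flux_tin: bystander: round amber flux tin with an orange lid, 56 mm across, 32 mm high; origin under its centre.
- spool: bystander: small solder spool standing on its flange, 50 mm across, 38 mm high; origin under its centre.
- canister: bystander: white plastic canister with a grey cap, 34 mm across, 52 mm high; origin under its centre.
- screwdriver: bystander: orange-handled screwdriver, 190 mm long, lying flat; x along it.
- board: bystander: green circuit board 130 x 100 mm with parts on it, 18 mm high, lying flat; origin under its centre.
- pliers: bystander: pliers with a red and a blue handle, about 165 mm long, lying flat; x towards the jaws.
Mind the look-alikes: they are no part of the job. There is more than one size of the lens; the one meant has the size given above. What is shaped like the amp but pink is not meant.

How it is judged:
On the way, in this order (a step that is already met when the one before it is completed fails the run):
1. with the lens still lying in its tray, the knob is turned clockwise to its stop (value of joint zero_knob above 0.98 rad and distance of lens from where it was at the start of the episode below 0.02 m), for 0.1 s.
2. the knob has sprung back to rest, the lens still in its tray (value of joint zero_knob below 0.08 rad and distance of lens from where it was at the start of the episode below 0.02 m), for 0.1 s.
At the end, for the whole second after the job is handed in: The lens is at rest in the V, its axis within 3 mm and 2 degrees of the V's, its middle within 12 mm of midway, glass end to the lamp, pressed by the fingers so that it bears on each white face with over 2.5 N (its weight alone gives at most 1.3 N); the knob is back at rest (x of lens in the frame of seat between -0.012 and 0.012 m and y of lens in the frame of seat between -0.003 and 0.003 m and z of lens in the frame of seat between -0.003 and 0.003 m and x of lens_glass in the frame of seat above 0.04 m and angle between the x axis of lens and the x axis of seat, either way round below 0.035 rad and contact force between lens and vface_a above 2.5 N and contact force between lens and vface_b above 2.5 N and contact force between the fingers and lens above 2 N and value of joint zero_knob below 0.08 rad and linear speed of lens below 0.02 m/s); the arm keeps its last pose, push and grip.
It fails at once if the lens is rammed against a face of the V (over 60 N) (contact force between lens and vface_a above 60 N or contact force between lens and vface_b above 60 N).
It fails at once if another thing on the bench is shifted by more than 30 mm (distance of any of tape, flux_tin, spool, canister, screwdriver, board, pliers from where it was at the start of the episode above 0.03 m).
It also fails if it takes over 58 s, if anything falls off the work surface, if the arm or the gripper's body presses on something with over 40 N, if the wrist force passes 120 N, or if a joint passes its speed limit or range.

## Working session

There is one attempt and no reset: what is moved stays moved. The work goes in short steps, Python scripts to look and compute and a shell command to move; the robot and the scene stay as the last step left them, time stands still between calls to the robot, and variables do not carry over. Pictures are saved under pics/ and viewed, at most 10 in all, crops included, and the job is handed in when it is done.

```bash
ls; mkdir -p pics
python3 - <<'E'
from bench import r
import cv2,numpy as np
s=r.sense();print(s['t'],s['tool_pos'],s['eef_rot'],s['grip_width'],r.tcp_to_grasp)
ims=[]
for c in ['scene','side']:
    im=r.read_camera(c); cv2.imwrite(f'pics/{c}0.png',im[...,::-1])
    p=r.camera_params(c); print(c,np.round(p['K'],1).tolist(),np.round(p['distortion'],4),(-np.array(p['R']).T@np.array(p['t'])).round(3))
    for th in ['lens','lens_glass','amp','knob_grip','seat','tray','rail']:
        print(c,th,[(np.round(d['location'],1).tolist(),round(d['score'],2)) for d in r.spot_point(c,th)])
p=r.camera_params('wrist');print(p)
E
```

```text
pics
0.0 [0.20951182 0.64119431 0.30294053] [-4.93941768e-01 -3.10235450e+00  2.76622811e-03] 1.0009690777250895 0.0539
scene [[442.2, 0.0, 329.3], [0.0, 442.2, 240.0], [0.0, 0.0, 1.0]] [0.0366 0.     0.     0.     0.    ] [ 1.247 -0.158  0.735]
scene lens [([246.2, 240.1], 0.75), ([258.1, 196.6], 0.72), ([194.9, 213.3], 0.5)]
scene lens_glass [([269.7, 224.2], 0.94), ([199.4, 218.9], 0.83), ([260.3, 188.9], 0.57)]
scene amp [([318.0, 312.4], 0.87), ([402.4, 206.5], 0.79)]
scene knob_grip [([387.3, 184.1], 0.75), ([304.0, 284.9], 0.55), ([524.9, 324.0], 0.54)]
scene seat [([455.8, 238.6], 0.79)]
scene tray [([247.1, 247.7], 0.92)]
scene rail [([453.4, 258.9], 0.81)]
side [[603.0, 0.0, 313.7], [0.0, 603.0, 245.5], [0.0, 0.0, 1.0]] [0.0471 0.     0.     0.     0.    ] [-0.472 -0.972  1.023]
side lens [([299.1, 347.5], 0.84), ([356.3, 304.2], 0.71), ([358.8, 372.5], 0.59), ([352.6, 315.9], 0.55)]
side lens_glass [([275.5, 348.8], 0.97), ([362.5, 364.4], 0.79), ([333.2, 298.2], 0.65)]
side amp [([220.8, 266.7], 0.83), ([356.4, 254.0], 0.64)]
side knob_grip [([220.6, 251.6], 0.66), ([371.1, 235.9], 0.53)]
side seat [([253.2, 213.1], 0.61), ([278.9, 192.3], 0.24)]
side tray [([352.5, 316.1], 0.83), ([280.7, 189.2], 0.25)]
side rail [([256.7, 229.1], 0.93), ([253.6, 212.3], 0.59)]
{'K': array([[392.05411368,   0.        , 325.04692575],
       [  0.        , 392.05411368, 233.15274465],
       [  0.        ,   0.        ,   1.        ]]), 'distortion': array([0.01211262, 0.        , 0.        , 0.        , 0.        ]), 'mount': array([[ 5.00964050e-04, -9.51445115e-01, -3.07818035e-01,
         7.97171033e-02],
       [ 9.99999869e-01,  5.08666379e-04,  5.52139265e-05,
         8.56329578e-04],
       [ 1.04043665e-04, -3.07818023e-01,  9.51445245e-01,
        -6.97444356e-02],
       [ 0.00000000e+00,  0.00000000e+00,  0.00000000e+00,
         1.00000000e+00]])}
```

View pics/scene0.png

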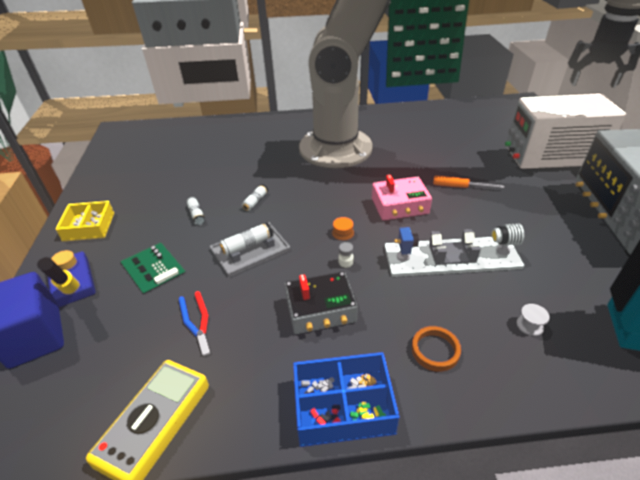

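View pics/side0.png

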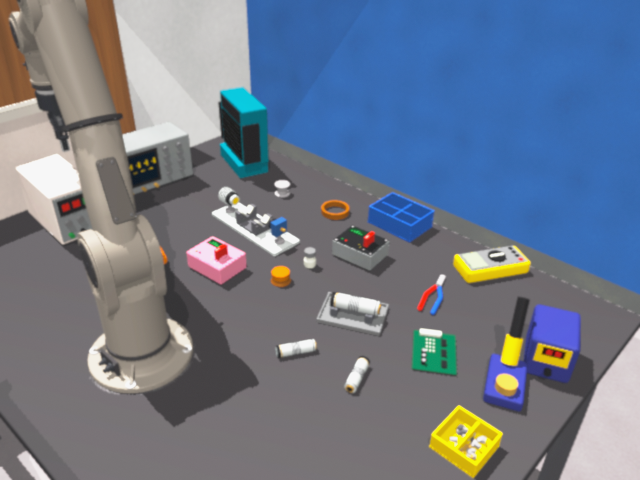

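```bash
cat > h.py <<'E'
from bench import r
import numpy as np,cv2
from scipy.spatial.transform import Rotation as R
def cam(c,s=None):
    p=r.camera_params(c)
    if c=='wrist':
        s=s or r.sense()
        T=np.eye(4);T[:3,:3]=R.from_rotvec(s['eef_rot']).as_matrix();T[:3,3]=s['tool_pos']
        W=T@p['mount'];return p,W[:3,:3],W[:3,3]
    Rm=np.array(p['R']);return p,Rm.T,-Rm.T@np.array(p['t'])
def onz(c,uv,z,s=None):
    p,A,o=cam(c,s)
    n=cv2.undistortPoints(np.array(uv,float).reshape(-1,1,2),p['K'],p['distortion']).reshape(-1,2)
    d=np.c_[n,np.ones(len(n))]@A.T
    return o+d*((z-o[2])/d[:,2])[:,None]
def proj(c,X,s=None):
    p,A,o=cam(c,s);Rm=A.T
    return cv2.projectPoints(np.array(X,float).reshape(-1,1,3),cv2.Rodrigues(Rm)[0],-Rm@o,p['K'],p['distortion'])[0].reshape(-1,2)
E
python3 - <<'E'
from h import *
np.set_printoptions(precision=3,suppress=True)
print('scene lens',onz('scene',[[246.2,240.1],[258.1,196.6],[194.9,213.3]],.038)[:,:2].tolist())
print('scene glass',onz('scene',[[269.7,224.2],[199.4,218.9],[260.3,188.9]],.038).round(3).tolist())
print('amp',onz('scene',[[318,312.4],[402.4,206.5]],0).round(3).tolist(),onz('side',[[220.8,266.7],[356.4,254]],0).round(3).tolist())
print('knob',onz('scene',[[304,284.9],[387.3,184.1]],.08).round(3).tolist(),onz('side',[[220.6,251.6],[371.1,235.9]],.08).round(3).tolist())
print('seat',onz('scene',[[455.8,238.6]],.062).round(3),onz('side',[[253.2,213.1]],.062).round(3))
print('rail',onz('scene',[[453.4,258.9]],0).round(3),onz('side',[[256.7,229.1]],0).round(3))
print('tray',onz('scene',[[247.1,247.7]],0).round(3),onz('side',[[352.5,316.1]],0).round(3))
print('side lens',onz('side',[[299.1,347.5],[356.3,304.2],[358.8,372.5],[352.6,315.9]],.038).round(3).tolist())
print('side glass',onz('side',[[275.5,348.8],[362.5,364.4],[333.2,298.2]],.038).round(3).tolist())
s=r.sense();print(R.from_rotvec(s['eef_rot']).as_matrix())
E
```

```text
scene lens [[0.45391466533085545, -0.271901104899913], [0.28461771764303023, -0.243977725334044], [0.33393579519722194, -0.4026095675417243]]
scene glass [[0.403, -0.216, 0.038], [0.358, -0.389, 0.038], [0.25, -0.238, 0.038]]
amp [[0.66, -0.124, 0.0], [0.332, 0.138, 0.0]] [[0.339, 0.127, 0.0], [0.65, -0.107, 0.0]]
knob [[0.652, -0.148, 0.08], [0.335, 0.09, 0.08]] [[0.318, 0.092, 0.08], [0.657, -0.148, 0.08]]
seat [[0.541 0.203 0.062]] [[0.527 0.196 0.062]]
rail [[0.544 0.207 0.   ]] [[0.537 0.195 0.   ]]
tray [[ 0.439 -0.275  0.   ]] [[ 0.438 -0.271  0.   ]]
side lens [[0.238, -0.278, 0.038], [0.445, -0.275, 0.038], [0.274, -0.425, 0.038], [0.405, -0.297, 0.038]]
side glass [[0.198, -0.242, 0.038], [0.298, -0.416, 0.038], [0.422, -0.219, 0.038]]
[[-0.951  0.311  0.   ]
 [ 0.311  0.951  0.   ]
 [-0.     0.    -1.   ]]
```

The grey amp is at scene (318,300) and the pink look-alike at (402,198). The lens in the tray is at (247,240), and two smaller barrels lie loose at (195,212) and (256,197). The seat is about (456,239), with the lamp at (508,235). I'll head for the knob and look at the rail on the way.

```bash
python3 -m crank '{"twist":[[0,0,0],[0,0,0],[0,0,0],[0,0,0],[0,0,0],[0,0,0],[0,0,0],[0,0,0],[0,0,0],[0,0,0],[0,0,0],[0,0,0]],"travel":[[-0.98,-0.9,0],[-0.98,-0.9,0],[-0.98,-0.9,0],[-0.98,-0.9,0],[-0.98,-0.9,0],[-0.98,-0.9,0],[-0.98,-0.9,0],[-0.98,-0.9,0],[-0.98,-0.9,0],[-0.98,-0.9,0],[-0.98,-0.9,0],[-0.98,-0.9,0]],"jaw":[0,0,0,0,0,0,0,0,0,0,0,0]}'
python3 -m crank '{"twist":[[0,0,0],[0,0,0],[0,0,0],[0,0,0],[0,0,0]],"travel":[[-0.98,-0.9,0],[-0.98,-0.9,0],[-0.98,-0.9,0],[-0.98,-0.9,0],[-0.5,-0.5,0]],"jaw":[0,0,0,0,0]}'
python3 - <<'E'
from h import *
s=r.sense();im=r.read_camera('wrist');cv2.imwrite('pics/w1.png',im[...,::-1])
for th,z in [('seat',.062),('rail',0),('vface_a',0),('vface_b',0)]:
    for d in r.spot_point('wrist',th): print(th,np.round(d['location'],1),round(d['score'],2),onz('wrist',[d['location']],z,s).round(4))
print(s['tool_pos'],s['eef_rot'])
E
```

```text
t: 2.3
tool_pos: [0.3666, 0.3621, 0.3041]
eef_rot: [0.494, 3.102, 0.001]
contact_force: [0.2, 0.0, -0.2]
grip_width: 1.0
grasp_force: 0.0
t: 2.92
tool_pos: [0.4253, 0.2563, 0.304]
eef_rot: [0.497, 3.102, 0.0]
contact_force: [-0.6, 0.1, -0.4]
grip_width: 0.997
grasp_force: 0.0
seat [309.1 338.8] 0.97 [[0.5377 0.205  0.062 ]]
rail [312.9 306.2] 0.79 [[0.5386 0.2064 0.    ]]
[0.42532942 0.25627731 0.30403607] [4.96876263e-01 3.10175266e+00 1.78161167e-04]
```

View pics/w1.png

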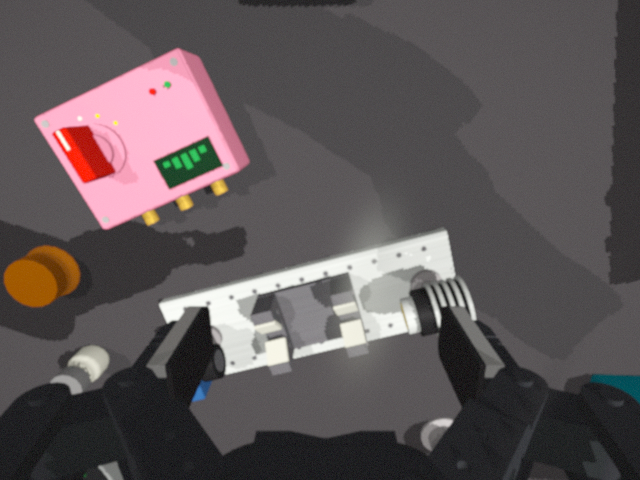

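The wrist view shows the rail clearly: its plate's far edge runs (160,302) to (444,230), with the lamp on the right at (440,305). The pink look-alike is at the upper left. Next is the knob.

```bash
python3 - <<'E'
from h import *
im=cv2.imread('pics/w1.png');g=cv2.cvtColor(im,cv2.COLOR_BGR2GRAY)
e=[]
for u in range(175,435,4):
    v0=302-(u-160)*72/284
    col=g[int(v0)-14:int(v0)+14,u].astype(float);d=np.diff(cv2.GaussianBlur(col.reshape(-1,1),(1,5),0).ravel())
    e.append([u,int(v0)-14+np.argmax(d)+.5])
X=onz('wrist',e,.012)[:,:2]
l=cv2.fitLine(X.astype(np.float32),cv2.DIST_HUBER,0,.001,.001).ravel();print('edge dir',l[:2],'yaw',np.degrees(np.arctan2(l[1],l[0])))
n=np.array([-l[1],l[0]]);print('resid mm',1e3*np.std((X-l[2:])@n),'dist of edge from seat',(np.array([.5377,.205])-l[2:])@n)
c=onz('wrist',[[160,302],[444,230]],.012);print('corners',c,np.linalg.norm(c[1]-c[0]),c.mean(0))
print('lamp end?',)
E
python3 -m crank '{"twist":[[0,0,0],[0,0,0],[0,0,0],[0,0,0],[0,0,0],[0,0,0],[0,0,0],[0,0,0],[0,0,0],[0,0,0],[0,0,0],[0,0,0]],"travel":[[-1,-0.85,0],[-1,-0.85,0],[-1,-0.85,0],[-1,-0.85,0],[-1,-0.85,0],[-1,-0.85,0],[-1,-0.85,0],[-1,-0.85,0],[-1,-0.85,0],[-1,-0.85,0],[-1,-0.85,0],[-1,-0.85,0]],"jaw":[0,0,0,0,0,0,0,0,0,0,0,0]}'
python3 -m crank '{"twist":[[0,0,0],[0,0,0],[0,0,0],[0,0,0],[0,0,0]],"travel":[[-1,-0.85,0.3],[-1,-0.85,0.3],[-1,-0.85,0.3],[-0.9,-0.85,0.3],[-0.5,-0.5,0]],"jaw":[0,0,0,0,0]}'
python3 - <<'E'
from h import *
s=r.sense();im=r.read_camera('wrist');cv2.imwrite('pics/w2.png',im[...,::-1])
for th,z in [('knob_grip',.08),('amp',0)]:
    for d in r.spot_point('wrist',th): print(th,np.round(d['location'],1),round(d['score'],2),onz('wrist',[d['location']],z,s).round(4))
print(s['tool_pos'],s['eef_rot'],s['q'],R.from_rotvec(s['eef_rot']).as_matrix().round(3))
E
```

```text
edge dir [0.04636861 0.9989244 ] yaw 87.342316
resid mm 0.28699673375361917 dist of edge from seat -0.052497684598785385
corners [[0.47809524 0.06452689 0.012     ]
 [0.49227014 0.35859109 0.012     ]] 0.29440564429577526 [0.48518269 0.21155899 0.012     ]
lamp end?
t: 4.68
tool_pos: [0.59, -0.0096, 0.3037]
eef_rot: [-0.49, -3.103, -0.001]
contact_force: [0.0, 0.7, 0.1]
grip_width: 1.002
grasp_force: 0.0
t: 5.3
tool_pos: [0.6493, -0.1118, 0.279]
eef_rot: [-0.493, -3.101, 0.0]
contact_force: [0.3, -0.1, 1.0]
grip_width: 0.997
grasp_force: 0.0
knob_grip [281.1 241.6] 0.74 [[ 0.6524 -0.1455  0.08  ]]
amp [321.  204.7] 0.57 [[ 0.6536 -0.1163  0.    ]]
[ 0.64927093 -0.11181939  0.2790456 ] [-4.92736732e-01 -3.10142369e+00  1.53339521e-05] [-0.19351058  0.49299357  0.37972196  1.64105401 -0.2038701   1.04810543
  1.50331152] [[-0.951  0.31  -0.001]
 [ 0.31   0.951  0.   ]
 [ 0.001 -0.    -1.   ]]
```

View pics/w2.png

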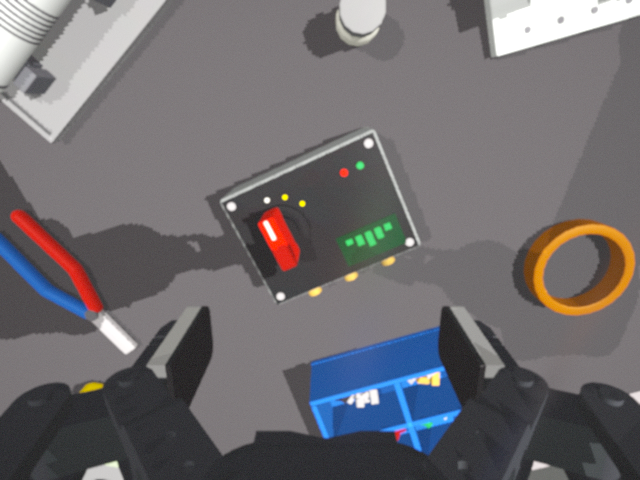

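The wrist view shows the grey amp with the red wing at about (279,240), and part of the tray at the upper left. I'll fit the wing's box to the red mask.

Run:
```python
from h import *
from scipy.optimize import minimize
im=cv2.imread('pics/w2.png').astype(int);b,g,rd=im[...,0],im[...,1],im[...,2]
m=((rd>110)&(g<90)&(b<90)|((rd>200)&(g>150)&False)).astype(np.uint8)
n,l,st,c=cv2.connectedComponentsWithStats(m)
k=l[241,281] or l[250,285];m=(l==k).astype(np.uint8);m=cv2.morphologyEx(m,cv2.MORPH_CLOSE,np.ones((3,3)))
cs,_=cv2.findContours(m,cv2.RETR_EXTERNAL,2);m=cv2.drawContours(m*0,cs,-1,1,-1);print(m.sum(),st[k])
s=r.sense()
def iou(p):
    x,y,t,zb=p[0],p[1],p[2],.060
    u=np.array([np.cos(t),np.sin(t)]);v=np.array([-u[1],u[0]])
    P=[[*(np.array([x,y])+a*.02*u+bb*.006*v),z] for a in(-1,1) for bb in(-1,1) for z in(zb,.09)]
    h=cv2.convexHull((proj('wrist',P,s)*16).astype(np.int32));q=cv2.fillConvexPoly(np.zeros((480,640),np.uint8),h,1,shift=4)
    return -(q&m).sum()/(q|m).sum()
best=min((minimize(iou,[.6524,-.1455,t],method='Nelder-Mead',options=dict(initial_simplex=[[.6524,-.1455,t],[.6564,-.1455,t],[.6524,-.1415,t],[.6524,-.1455,t+.15]])) for t in np.radians(range(-90,90,20))),key=lambda o:o.fun)
print(best.fun,best.x,np.degrees(best.x[2]))
T=R.from_rotvec(s['eef_rot']).as_matrix();u=np.array([np.cos(best.x[2]),np.sin(best.x[2]),0]);q=T.T@u
print('tool-frame bar angle about z (rad)',np.arctan2(q[1],q[0]),'offset in tool',T.T@(np.r_[best.x[:2],.08]-s['tool_pos']))
```

```text
1587 [ 257  207   44   65 1424]
0.0 [ 0.69563457 -0.15500617 -1.39024077] -79.65492869902681
tool-frame bar angle about z (rad) -2.0671130378071103 offset in tool [-0.05776835 -0.02681183  0.19988745]<stdin>:14: RuntimeWarning: overflow encountered in scalar negative
```

```bash
cat > knob.py <<'E'
from h import *
from scipy.optimize import minimize
def run(f,s,x0,y0):
    im=cv2.imread(f).astype(int);b,g,rd=im[...,0],im[...,1],im[...,2]
    m=((rd>110)&(g<90)&(b<90)).astype(np.uint8)
    n,l,st,c=cv2.connectedComponentsWithStats(m);pc=proj('wrist',[[x0,y0,.08]],s)[0]
    k=1+min((i for i in range(n-1) if st[i+1,4]>300),key=lambda i:np.hypot(*(c[i+1]-pc)))
    m=(l==k).astype(np.uint8);cs,_=cv2.findContours(m,cv2.RETR_EXTERNAL,2);m=cv2.drawContours(m*0,cs,-1,1,-1)
    def iou(p):
        x,y,t=p;u=np.array([np.cos(t),np.sin(t)]);v=np.array([-u[1],u[0]])
        P=[[*(np.array([x,y])+a*.02*u+bb*.006*v),z] for a in(-1,1) for bb in(-1,1) for z in(.060,.09)]
        h=cv2.convexHull((proj('wrist',P,s)*16).astype(np.int32));q=cv2.fillConvexPoly(np.zeros((480,640),np.uint8),h,1,shift=4)
        return -float((q&m).sum())/float((q|m).sum())
    b=min((minimize(iou,[x0,y0,t],method='Nelder-Mead',options=dict(initial_simplex=[[x0,y0,t],[x0+.004,y0,t],[x0,y0+.004,t],[x0,y0,t+.15]])) for t in np.radians(range(-90,90,20))),key=lambda o:o.fun)
    T=R.from_rotvec(s['eef_rot']).as_matrix();u=np.array([np.cos(b.x[2]),np.sin(b.x[2]),0]);q=T.T@u
    print('iou',-b.fun,b.x.round(4),'deg',np.degrees(b.x[2]),'tool bar angle',np.arctan(q[1]/q[0]),'offset tool',T.T@(np.r_[b.x[:2],.08]-s['tool_pos']))
E
python3 -c "
from knob import *
run('pics/w2.png',r.sense(),.6524,-.1455)"
```

```text
iou 0.9776674937965261 [ 0.6515 -0.1467  0.1131] deg 6.478631123787157 tool bar angle -0.4288346035792058 offset tool [-0.0131832  -0.03260231  0.19989203]
```

```bash
python3 -m crank '{"twist":[[0,0,0],[0,0,0],[0,0,-0.893],[0,0,-0.893],[0,0,-0.893],[0,0,-0.893],[0,0,0],[0,0,0],[0,0,0],[0,0,0]],"travel":[[-0.33,-0.82,0.6],[-0.33,-0.82,0.6],[0,0,0.8],[0,0,0.8],[0,0,0.8],[0,0,0.8],[0,0,0.8],[0,0,0.8],[0,0,0.8],[0,0,0.25]],"jaw":[0,0,0,0,0,0,0,0,0.4,0.4]}' 20
python3 -m crank '{"twist":[[0,0,0],[0,0,0],[0,0,0],[0,0,0],[0,0,0]],"travel":[[0,0,0],[0,0,0],[0,0,0],[0,0,0],[0,0,0]],"jaw":[1,1,1,1,1]}' 30
python3 -c "
from h import *
s=r.sense();print(s['tool_pos'],R.from_rotvec(s['eef_rot']).as_matrix().round(3),s['moment'],s['q'])"
```

```text
t: 6.7
tool_pos: [0.6506, -0.1471, 0.1373]
eef_rot: [0.176, -3.135, -0.001]
contact_force: [0.3, -0.1, -0.1]
grip_width: 0.609
grasp_force: 0.0
t: 7.32
tool_pos: [0.6517, -0.1477, 0.1397]
eef_rot: [-0.177, 3.135, -0.001]
contact_force: [0.2, -1.8, 5.1]
grip_width: 0.132
grasp_force: 34.8
[ 0.65169462 -0.14771724  0.13970099] [[-0.994 -0.112  0.001]
 [-0.112  0.994 -0.   ]
 [-0.001 -0.001 -1.   ]] [-0.20247707  0.05893733 -0.02929843] [-0.03306364  0.65273465  0.23208366  1.70726226 -0.19523207  0.80270808
  1.97215569]
```

```bash
python3 -m crank '{"twist":[[0,0,0.7],[0,0,1],[0,0,1],[0,0,1],[0,0,1],[0,0,1],[0,0,1],[0,0,1],[0,0,0.8],[0,0,0.4],[0,0,0],[0,0,0]],"travel":[[0,0,-0.1],[0,0,0],[0,0,0],[0,0,0],[0,0,0],[0,0,0],[0,0,0],[0,0,0],[0,0,0],[0,0,0],[0,0,0],[0,0,0]],"jaw":[1,1,1,1,1,1,1,1,1,1,1,1]}' 40
python3 -c "
from h import *
s=r.sense();M=R.from_rotvec(s['eef_rot']).as_matrix();print(s['tool_pos'],M.round(3),s['moment'],s['q'],np.degrees(np.arctan2(M[1,0],M[0,0])))"
```

```text
t: 8.82
tool_pos: [0.6517, -0.1477, 0.1399]
eef_rot: [1.441, 2.79, -0.002]
contact_force: [4.0, -4.0, -9.1]
grip_width: 0.135
grasp_force: 41.0
[ 0.65167604 -0.14773062  0.13985615] [[-0.579  0.816  0.001]
 [ 0.816  0.579 -0.002]
 [-0.002 -0.    -1.   ]] [-0.76303819 -1.05753148  0.58894439] [-0.21916268  0.69993144  0.50762829  1.72090309 -0.43412305  0.833537
  1.1019749 ] 125.35961474278275
```

```bash
python3 -m crank '{"twist":[[0,0,0],[0,0,0],[0,0,0],[0,0,0],[0,0,0],[0,0,0],[0,0,0],[0,0,0],[0,0,0]],"travel":[[0,0,0],[0,0,0],[0,0,0],[0,0,0],[0,0,-0.7],[0,0,-1],[0,0,-1],[0,0,-1],[0,0,-1]],"jaw":[0,0,0,0,0,0,0,0,0]}'
python3 - <<'E'
from knob import *
s=r.sense();im=r.read_camera('wrist');cv2.imwrite('pics/w3.png',im[...,::-1])
run('pics/w3.png',s,.6515,-.1467)
np.set_printoptions(suppress=True,precision=4)
T=R.from_rotvec(s['eef_rot']).as_matrix();print(s['tool_pos'],T)
print('to lens, tool frame',T.T@(np.array([.45,-.273,.30])-s['tool_pos']))
E
```

```text
t: 9.95
tool_pos: [0.6513, -0.1474, 0.2367]
eef_rot: [1.444, 2.789, 0.001]
contact_force: [1.2, -0.7, 0.5]
grip_width: 1.003
grasp_force: 0.0
iou 0.6349162011173184 [ 0.6511 -0.1465  0.1011] deg 5.795464366223776 tool bar angle -1.0563271955177997 offset tool [8.84329615e-04 1.44031911e-04 1.56742353e-01]
[ 0.6513 -0.1474  0.2367] [[-0.5775  0.8164  0.0008]
 [ 0.8164  0.5775  0.    ]
 [-0.0004  0.0007 -1.    ]]
to lens, tool frame [ 0.0137 -0.2369 -0.0634]
```

The knob has sprung back: 5.8° now against 6.5° before. Next I'll go above the lens.

```bash
python3 -m crank '{"twist":[[0,0,0],[0,0,0],[0,0,0],[0,0,0],[0,0,0],[0,0,0],[0,0,0],[0,0,0],[0,0,0],[0,0,0],[0,0,0],[0,0,0]],"travel":[[0.05,-1,-0.4],[0.05,-1,-0.4],[0.05,-1,-0.2],[0.05,-1,0],[0.05,-1,0],[0.05,-1,0],[0.05,-1,0],[0.05,-1,0],[0.05,-1,0],[0.05,-1,0],[0.05,-1,0],[0.05,-0.9,0]],"jaw":[0,0,0,0,0,0,0,0,0,0,0,0]}'
python3 - <<'E'
from h import *
np.set_printoptions(suppress=True,precision=4)
s=r.sense();im=r.read_camera('wrist');cv2.imwrite('pics/w4.png',im[...,::-1])
for th,z in [('lens',.038),('lens_glass',.038),('tray',0)]:
    for d in r.spot_point('wrist',th): print(th,np.round(d['location'],1),round(d['score'],2),onz('wrist',[d['location']],z,s).round(4))
for d in r.silhouettes('wrist','lens'):
    m=d['mask'].astype(np.uint8);cs,_=cv2.findContours(m,0,2);c=max(cs,key=cv2.contourArea);box=cv2.boxPoints(cv2.minAreaRect(c))
    print('mask',d['score'],m.sum(),box.round(0).tolist(),onz('wrist',box,.038,s).round(3)[:,:2].tolist())
print(s['tool_pos'],R.from_rotvec(s['eef_rot']).as_matrix(),s['q'])
E
```

```text
t: 11.5
tool_pos: [0.4488, -0.2757, 0.2549]
eef_rot: [1.444, 2.79, 0.0]
contact_force: [-0.2, -0.2, -0.7]
grip_width: 1.003
grasp_force: 0.0
lens [325.2 209.3] 0.97 [[ 0.4455 -0.2705  0.038 ]]
lens [ 73.6 228. ] 0.86 [[ 0.2977 -0.3932  0.038 ]]
lens [112.6  26.7] 0.79 [[ 0.2613 -0.2504  0.038 ]]
lens_glass [129. 240.] 0.87 [[ 0.3362 -0.3777  0.038 ]]
lens_glass [345.6 127.2] 0.58 [[ 0.4228 -0.2134  0.038 ]]
mask 0.98 4374 [[1.0, 228.0], [11.0, 194.0], [140.0, 229.0], [130.0, 263.0]] [[0.253, -0.424], [0.249, -0.395], [0.339, -0.365], [0.346, -0.394]]
mask 0.95 4230 [[76.0, 1.0], [112.0, -19.0], [169.0, 87.0], [133.0, 106.0]] [[0.236, -0.25], [0.25, -0.227], [0.309, -0.262], [0.294, -0.287]]
mask 0.74 7974 [[292.0, 288.0], [317.0, 122.0], [368.0, 130.0], [343.0, 296.0]] [[0.461, -0.34], [0.404, -0.222], [0.437, -0.205], [0.499, -0.321]]
[ 0.4488 -0.2757  0.2549] [[-0.5772  0.8166  0.0001]
 [ 0.8166  0.5772  0.    ]
 [-0.      0.     -1.    ]] [-0.1008  0.3376  0.6586  1.9922 -0.2628  0.8956  1.3118]
```

View pics/w4.png

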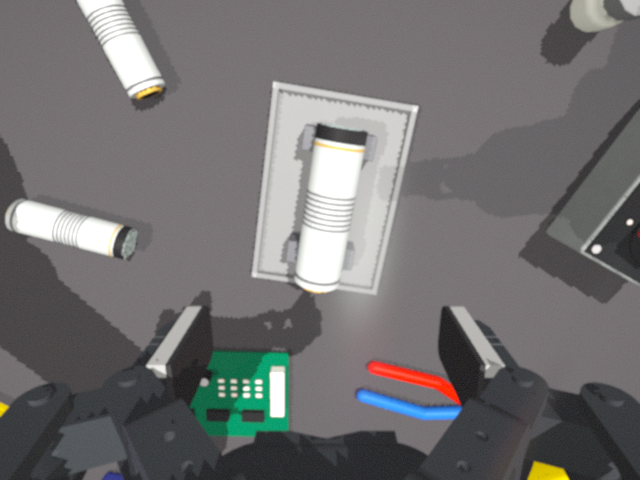

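Candidates: the barrel in the tray at (332,208), and two loose ones at (72,228) and (122,40). The tray one fits: about 36 mm wide against about 29 mm for the others, lying on the foam ribs, with the black ring and brass line at its upper end (340,135). I'll fit a cylinder model and check it in one enlarged crop.

```bash
cat > lens.py <<'E'
from h import *
from scipy.optimize import minimize
def cyl(x,y,z,t,n=24):
    u=np.array([np.cos(t),np.sin(t),0]);v=np.array([-u[1],u[0],0]);w=np.array([0,0,1.])
    a=np.linspace(0,2*np.pi,n,endpoint=False)
    return np.array([np.array([x,y,z])+e*u+rr*(np.cos(k)*v+np.sin(k)*w) for e,rr in((-.064,.0125),(-.06,.018),(.06,.018)) for k in a])
def fit(m,s,x0,y0,t0,z=.038):
    m=m.astype(np.uint8)
    def iou(p):
        h=cv2.convexHull((proj('wrist',cyl(p[0],p[1],z,p[2]),s)*16).astype(np.int32));q=cv2.fillConvexPoly(np.zeros((480,640),np.uint8),h,1,shift=4)
        return -float((q&m).sum())/float((q|m).sum())
    return minimize(iou,[x0,y0,t0],method='Nelder-Mead',options=dict(initial_simplex=[[x0,y0,t0],[x0+.005,y0,t0],[x0,y0+.005,t0],[x0,y0,t0+.08]]))
E
python3 - <<'E'
from lens import *
s=r.sense();im=r.read_camera('wrist')
ds=r.silhouettes('wrist','lens');d=min(ds,key=lambda d:np.hypot(*(np.array(d['location'])-[332,208])))
o=fit(d['mask'],s,.4455,-.2705,2.0);print(-o.fun,o.x,np.degrees(o.x[2]))
T=R.from_rotvec(s['eef_rot']).as_matrix();u=T.T@np.array([np.cos(o.x[2]),np.sin(o.x[2]),0])
print('yaw of lens in tool',np.arctan2(u[1],u[0]),'offset tool',T.T@(np.r_[o.x[:2],.038]-s['tool_pos']))
h=cv2.convexHull(proj('wrist',cyl(*o.x[:2],.038,o.x[2]),s).astype(np.int32))
big=im[...,::-1].copy();cs,_=cv2.findContours(d['mask'].astype(np.uint8),0,2);cv2.drawContours(big,cs,-1,(0,255,0),1);cv2.polylines(big,[h],True,(0,0,255),1)
cv2.imwrite('pics/crop1.png',cv2.resize(big[70:310,200:460],None,fx=2.4,fy=2.4))
E
```

```text
0.9735998026153466 [ 0.44720676 -0.26800576  2.02489777] 116.01809591937054
yaw of lens in tool 0.1622101790916831 offset tool [0.00742158 0.00092667 0.21696904]
```

View pics/crop1.png

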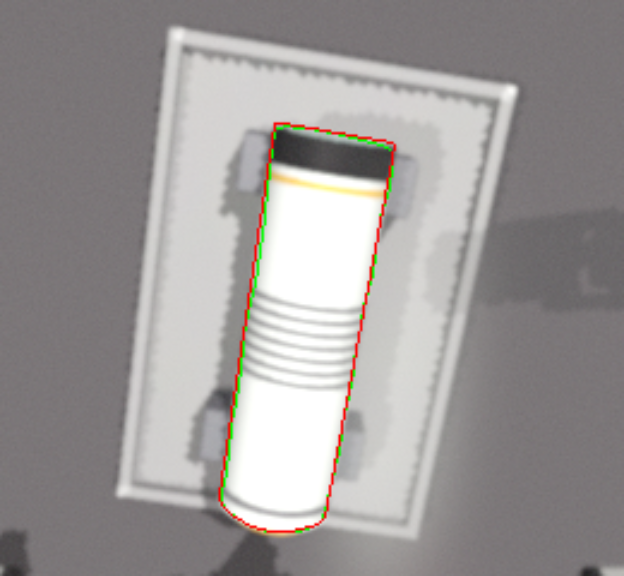

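The crop confirms the lens: the fitted 36 x 120 mm cylinder matches the mask with IoU 0.97, and the black glass end is at the top. Now I'll grasp it.

```bash
python3 -m crank '{"twist":[[0,0,0.68],[0,0,0.68],[0,0,0],[0,0,0],[0,0,0],[0,0,0],[0,0,0],[0,0,0],[0,0,0],[0,0,0],[0,0,0]],"travel":[[0.37,0.05,0.6],[0,0,0.9],[0,0,1],[0,0,1],[0,0,1],[0,0,1],[0,0,0.9],[0,0,0.8],[0,0,0.65],[0,0,0.4],[0,0,0]],"jaw":[0.3,0.3,0.3,0.3,0.3,0.3,0.3,0.3,0.3,0.3,0.3]}' 40
python3 -m crank '{"twist":[[0,0,0],[0,0,0],[0,0,0],[0,0,0]],"travel":[[0,0,0],[0,0,0],[0,0,0],[0,0,0]],"jaw":[1,1,1,1]}' 40
```

```text
t: 13.22
tool_pos: [0.4463, -0.2684, 0.0895]
eef_rot: [-1.666, -2.662, 0.0]
contact_force: [-0.4, -0.6, -0.5]
grip_width: 0.698
grasp_force: 0.0
t: 13.72
tool_pos: [0.4467, -0.2686, 0.0905]
eef_rot: [1.667, 2.662, 0.0]
contact_force: [-1.7, 0.6, 6.9]
grip_width: 0.412
grasp_force: 39.8
```

```bash
python3 -m crank '{"twist":[[0,0,0],[0,0,0],[0,0,0],[0,0,0.83],[0,0,0.83],[0,0,0.83],[0,0,0.83],[0,0,0.83],[0,0,0],[0,0,0],[0,0,0],[0,0,0]],"travel":[[0,0,-0.4],[0,0,-0.9],[0,0,-1],[0,0,-1],[0,0,-1],[0,0,-1],[0,0,-1],[0,0,-0.9],[0.6,0.1,-0.8],[1,0.14,0],[1,0.14,0],[1,0.14,0]],"jaw":[1,1,1,1,1,1,1,1,1,1,1,1]}'
python3 -m crank '{"twist":[[0,0,0],[0,0,0],[0,0,0],[0,0,0],[0,0,0],[0,0,0],[0,0,0],[0,0,0],[0,0,0],[0,0,0],[0,0,0],[0,0,0]],"travel":[[1,0.14,0],[1,0.14,0],[1,0.14,0],[1,0.14,0],[1,0.14,0],[1,0.14,0],[1,0.14,0],[1,0.14,0],[1,0.14,0],[1,0.14,0],[1,0.14,0],[1,0.14,0]],"jaw":[1,1,1,1,1,1,1,1,1,1,1,1]}'
python3 -m crank '{"twist":[[0,0,0],[0,0,0],[0,0,0],[0,0,0]],"travel":[[1,0.14,0],[1,0.14,0],[1,0.14,0],[0.5,0.07,0]],"jaw":[1,1,1,1]}'
python3 - <<'E'
from lens import *
np.set_printoptions(suppress=True,precision=4)
s=r.sense();im=r.read_camera('wrist');cv2.imwrite('pics/w5.png',im[...,::-1])
for th,z in [('seat',.062),('rail',0),('lens_glass',.2),('lens',.2)]:
    for d in r.spot_point('wrist',th): print(th,np.round(d['location'],1),round(d['score'],2),onz('wrist',[d['location']],z,s).round(4))
T=R.from_rotvec(s['eef_rot']).as_matrix();print(s['tool_pos'],T,s['q'],np.degrees(np.arctan2(T[1,0],T[0,0])))
E
```

```text
t: 15.22
tool_pos: [0.46, -0.1962, 0.2508]
eef_rot: [2.272, 2.17, 0.002]
contact_force: [-0.2, -0.4, -1.8]
grip_width: 0.406
grasp_force: 40.2
t: 16.73
tool_pos: [0.5049, 0.0425, 0.2501]
eef_rot: [-2.271, -2.17, -0.0]
contact_force: [-0.6, -0.5, -0.5]
grip_width: 0.412
grasp_force: 40.2
t: 17.23
tool_pos: [0.5179, 0.1125, 0.2498]
eef_rot: [2.27, 2.172, -0.0]
contact_force: [-0.6, -0.1, -0.7]
grip_width: 0.413
grasp_force: 40.2
seat [351.5  83.6] 0.57 [[0.5376 0.2048 0.062 ]]
rail [349.2  87.6] 0.57 [[0.5399 0.205  0.    ]]
lens_glass [325.4 173.8] 0.67 [[0.5201 0.1728 0.2   ]]
lens [320.5 343.6] 0.74 [[0.5158 0.113  0.2   ]]
[0.5179 0.1125 0.2498] [[ 0.0439  0.999  -0.0001]
 [ 0.999  -0.0439 -0.0001]
 [-0.0001 -0.0001 -1.    ]] [-0.9778  0.392   0.819   1.9958 -0.3631  0.9038 -0.0112] 87.48137968900072
```

View pics/w5.png

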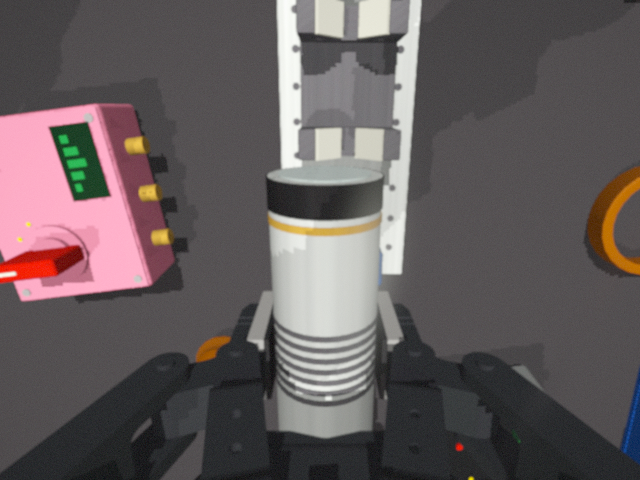

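The glass end at (325,174) leads, aligned with the tool. The V lands show at the top, with the valley at about column 350. I'll measure the V midline and yaw from the plate edges and strips in this picture.

Run:
```python
from h import *
np.set_printoptions(suppress=True,precision=4)
g=cv2.GaussianBlur(cv2.cvtColor(cv2.imread('pics/w5.png'),cv2.COLOR_BGR2GRAY),(3,3),0).astype(float);s=r.sense()
def edge(rows,lo,hi,sgn):
    e=[]
    for v in rows: d=np.diff(g[v,lo:hi])*sgn; e.append([lo+np.argmax(d)+.5,v])
    return np.array(e)
def line(e,z):
    X=onz('wrist',e,z,s)[:,:2];l=cv2.fitLine(X.astype(np.float32),cv2.DIST_HUBER,0,.001,.001).ravel()
    if l[1]<0:l[:2]*=-1
    n=np.array([l[1],-l[0]]);return l,np.degrees(np.arctan2(l[1],l[0])),1e3*np.std((X-l[2:])@n), l[2]+(.205-l[3])*l[0]/l[1]
for nm,e in [('L',edge(range(5,165,4),268,294,1)),('R',edge(range(5,265,4),396,432,-1))]:
    l,a,sd,x=line(e,.012);print(nm,'yaw',a,'sd',sd,'x at y=.205:',x)
ro=(140,18)
for v in (134,140,146,152,10,18,26):
    row=np.abs(np.diff(g[v,290:410]));i=[k for k in range(1,len(row)-1) if row[k]>14 and row[k]>=row[k-1] and row[k]>row[k+1]];print(v,[290+k for k in i])
```

```text
L yaw 86.90759 sd 0.20162308063671217 x at y=.205: 0.48738003
R yaw 86.96584 sd 0.2314962412858742 x at y=.205: 0.5874555
134 [297, 314, 341, 354, 383, 400]
140 [297, 314, 340, 354, 382, 400]
146 [297, 314, 340, 354, 382, 399]
152 [296, 314, 340, 354, 382, 399]
10 [291, 314, 343, 358, 389]
18 [295, 314, 343, 358, 389]
26 [295, 314, 343, 357, 388, 407]
```

The plate edges come out 100.1 mm apart against the known 100. The V axis is at x=0.5374 for y=0.205, yaw 87°. I'll move over and descend to just above contact.

```bash
python3 -m crank '{"twist":[[0,0,0.07],[0,0,0],[0,0,0],[0,0,0],[0,0,0],[0,0,0],[0,0,0],[0,0,0],[0,0,0],[0,0,0],[0,0,0],[0,0,0]],"travel":[[0.7,0.12,0],[1,0.16,0],[1,0.16,0],[1,0.16,0],[0.7,0.12,0],[0.27,0.05,0.5],[0,0,1],[0,0,1],[0,0,1],[0,0,1],[0,0,1],[0,0,0.5]],"jaw":[1,1,1,1,1,1,1,1,1,1,1,1]}'
python3 - <<'E'
from h import *
np.set_printoptions(suppress=True,precision=4)
s=r.sense();T=R.from_rotvec(s['eef_rot']).as_matrix();print(s['tool_pos'],np.degrees(np.arctan2(T[1,0],T[0,0])),s['contact_force'],s['moment'],'move tool',T.T@(np.array([.5374,.205,.1145])-s['tool_pos']))
E
```

```text
t: 18.98
tool_pos: [0.5375, 0.203, 0.1283]
eef_rot: [-2.28, -2.16, 0.003]
contact_force: [0.1, -0.1, -0.2]
grip_width: 0.409
grasp_force: 40.1
[0.5375 0.203  0.1283] 86.89646744191678 [ 0.0964 -0.0891 -0.2343] [-0.027   0.0491 -0.0732] move tool [ 0.002  -0.0002  0.0138]
```

Now down gently, first to 2–3 mm above contact, then in small steps.

```bash
python3 -m crank '{"twist":[[0,0,0],[0,0,0],[0,0,0],[0,0,0]],"travel":[[0.1,0,0.2],[0,0,0.2],[0,0,0.15],[0,0,0]],"jaw":[1,1,1,1]}'
python3 -m crank '{"twist":[[0,0,0],[0,0,0]],"travel":[[0,0,0.08],[0,0,0]],"jaw":[1,1]}'
```

```text
t: 19.48
tool_pos: [0.5381, 0.2053, 0.119]
eef_rot: [2.281, 2.161, 0.0]
contact_force: [-0.5, -0.0, -0.9]
grip_width: 0.412
grasp_force: 40.1
t: 19.73
tool_pos: [0.5381, 0.2053, 0.1173]
eef_rot: [-2.28, -2.161, -0.0]
contact_force: [0.2, -0.6, -1.3]
grip_width: 0.406
grasp_force: 40.1
```

```bash
for i in 1; do python3 -m crank '{"twist":[[0,0,0],[0,0,0]],"travel":[[0,0,0.08],[0,0,0]],"jaw":[1,1]}'; done
python3 -m crank '{"twist":[[0,0,0],[0,0,0]],"travel":[[0,0,0.04],[0,0,0]],"jaw":[1,1]}'
```

```text
t: 19.98
tool_pos: [0.538, 0.2052, 0.1156]
eef_rot: [-2.281, -2.161, 0.0]
contact_force: [-0.8, -0.3, -1.8]
grip_width: 0.409
grasp_force: 40.1
t: 20.23
tool_pos: [0.5381, 0.2052, 0.1148]
eef_rot: [-2.281, -2.161, 0.0]
contact_force: [-0.7, -0.4, -1.6]
grip_width: 0.404
grasp_force: 40.1
```

```bash
python3 -m crank '{"twist":[[0,0,0],[0,0,0]],"travel":[[0,0,0.04],[0,0,0]],"jaw":[1,1]}'
python3 -m crank '{"twist":[[0,0,0],[0,0,0]],"travel":[[0,0,0.04],[0,0,0]],"jaw":[1,1]}'
```

```text
t: 20.48
tool_pos: [0.5382, 0.2052, 0.1146]
eef_rot: [-2.28, -2.16, -0.001]
contact_force: [-2.4, -0.9, 5.4]
grip_width: 0.41
grasp_force: 40.8
t: 20.72
tool_pos: [0.5382, 0.2052, 0.1145]
eef_rot: [-2.28, -2.16, -0.001]
contact_force: [-5.6, -0.9, 13.5]
grip_width: 0.41
grasp_force: 41.6
```

Contact is at the expected height, but the load is uneven: the tool sits about 0.5 mm too far in +x. I'll ease it sideways to balance the faces.

```bash
python3 -m crank '{"twist":[[0,0,0],[0,0,0],[0,0,0],[0,0,0]],"travel":[[0,-0.025,0],[0,0,0],[0,0,0],[0,0,0]],"jaw":[1,1,1,1]}'
python3 - <<'E'
from h import *
s=r.sense();T=R.from_rotvec(s['eef_rot']).as_matrix();print(s['contact_force'],s['moment'],T.round(4))
im=r.read_camera('wrist');cv2.imwrite('pics/w6.png',im[...,::-1])
im=r.read_camera('side');cv2.imwrite('pics/s6.png',cv2.resize(im[150:290,170:350,::-1],None,fx=4,fy=4))
for d in r.spot_point('wrist','lens_glass')+r.spot_point('wrist','seat'): print(d['score'],d['location'],onz('wrist',[d['location']],.062,s))
E
```

```text
t: 21.22
tool_pos: [0.5381, 0.2052, 0.1145]
eef_rot: [-2.281, -2.16, -0.002]
contact_force: [-4.5, -1.1, 10.5]
grip_width: 0.408
grasp_force: 41.2
[-4.45511675 -1.09137226 10.49784709] [-0.16583438  0.66479059  0.02382317] [[ 5.420e-02  9.985e-01  8.000e-04]
 [ 9.985e-01 -5.420e-02  1.100e-03]
 [ 1.100e-03  8.000e-04 -1.000e+00]]
0.8 [326.5, 176.9] [[0.54123449 0.26402388 0.062     ]]
```

View pics/w6.png

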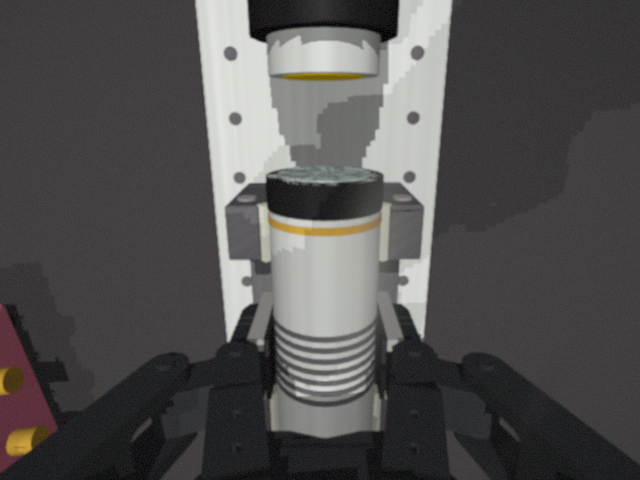

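View pics/s6.png

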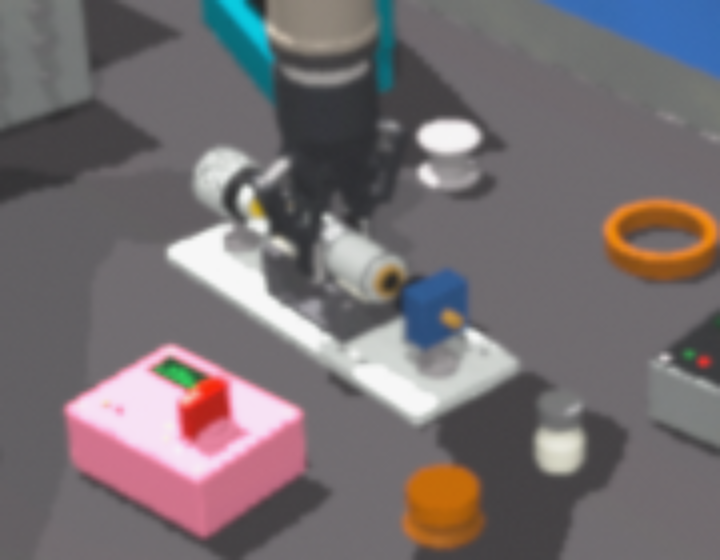

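Glass faces the lamp and the lens lies in the V, but the side force is still about -4 N. I'll ease further in -x until it balances.

```bash
python3 -m crank '{"twist":[[0,0,0],[0,0,0]],"travel":[[0,-0.025,0],[0,0,0]],"jaw":[1,1]}'
python3 -m crank '{"twist":[[0,0,0],[0,0,0]],"travel":[[0,-0.025,0],[0,0,0]],"jaw":[1,1]}'
python3 -m crank '{"twist":[[0,0,0],[0,0,0]],"travel":[[0,-0.025,0],[0,0,0]],"jaw":[1,1]}'
```

```text
t: 21.68
tool_pos: [0.538, 0.2052, 0.1146]
eef_rot: [2.281, 2.16, 0.003]
contact_force: [-2.6, -2.0, 9.2]
grip_width: 0.41
grasp_force: 41.1
t: 21.92
tool_pos: [0.5379, 0.2052, 0.1146]
eef_rot: [2.28, 2.159, 0.004]
contact_force: [-0.5, -1.9, 6.9]
grip_width: 0.404
grasp_force: 40.9
t: 22.18
tool_pos: [0.5378, 0.2052, 0.1145]
eef_rot: [2.279, 2.159, 0.005]
contact_force: [2.5, -0.9, 5.8]
grip_width: 0.405
grasp_force: 40.8
```

```bash
python3 -m crank '{"twist":[[0,0,0],[0,0,0],[0,0,0]],"travel":[[0,0.018,0.03],[0,0,0.02],[0,0,0]],"jaw":[1,1,1]}'
python3 -m crank '{"twist":[[0,0,0],[0,0,0],[0,0,0],[0,0,0]],"travel":[[0,0,0],[0,0,0],[0,0,0],[0,0,0]],"jaw":[1,1,1,1]}'
```

```text
t: 22.55
tool_pos: [0.5379, 0.2052, 0.1144]
eef_rot: [2.281, 2.16, 0.005]
contact_force: [-4.2, -1.0, 17.6]
grip_width: 0.41
grasp_force: 42.0
t: 23.05
tool_pos: [0.5379, 0.2052, 0.1144]
eef_rot: [2.281, 2.16, 0.005]
contact_force: [-3.6, -1.4, 16.8]
grip_width: 0.404
grasp_force: 42.0
```

```bash
python3 -m crank '{"twist":[[0,0,0],[0,0,0],[0,0,0],[0,0,0],[0,0,0],[0,0,0],[0,0,0],[0,0,0]],"travel":[[0,-0.03,0],[0,0,0],[0,0,0],[0,0,0],[0,0,0],[0,0,0],[0,0,0],[0,0,0]],"jaw":[1,1,1,1,1,1,1,1]}'
python3 - <<'E'
from h import *
s=r.sense();T=R.from_rotvec(s['eef_rot']).as_matrix();print(s['t'],s['contact_force'],s['moment'],T.round(4),np.degrees(np.arctan2(T[1,0],T[0,0])))
for c in ('scene','side'):
    r.read_camera(c)
    print(c,[(onz(c,[d['location']],.08).round(3)[0].tolist(),round(d['score'],2)) for d in r.spot_point(c,'knob_grip')])
E
```

```text
t: 24.05
tool_pos: [0.5379, 0.2052, 0.1145]
eef_rot: [2.28, 2.159, 0.006]
contact_force: [-2.3, -1.7, 15.1]
grip_width: 0.411
grasp_force: 41.6
24.05 [-2.29932838 -1.69769218 15.1040559 ] [-0.29336227  0.35518483  0.08597285] [[ 0.0546  0.9985  0.004 ]
 [ 0.9985 -0.0546  0.0016]
 [ 0.0019  0.0039 -1.    ]] 86.87218781818282
scene [([0.657, -0.148, 0.08], 0.84), ([0.6, -0.056, 0.08], 0.71), ([0.327, 0.091, 0.08], 0.67)]
side [([0.317, 0.084, 0.08], 0.61)]
```

The net press is about 16 N, nearly symmetric, with the lens at seat height and the yaw within 0.1° of the V. I'll hand it in.

```bash
python3 -c "
from bench import r
print(r.sign_off())"
```

```text
the job is handed in; nothing more can be done
None
```

I zeroed the knob first (turned to its stop, sprung back), then laid the lens in the V, glass end to the lamp, still held under about 16 N. I handed the job in at about 24 s; no verdict came back, and I inferred that both faces bear from the wrist force (about 2 N sideways) rather than measuring each face.

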